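Slide a circuit board under a test fixture's spring clip

ROBOT

A 7-joint arm with a two-finger parallel gripper is mounted at the origin on the work surface. World frame = base frame: x ahead of the robot, y to its left, z up, the work surface at z = 0. Lengths are in m, angles in rad, forces in N, time in s.
With the tool pointing down it reaches from about 0.425 to 0.8 m from the base axis. Payload 8.3 kg.
Tool frame: the origin (TCP) lies midway between the tips of the shut fingers; the grasp point (between the pads) lies 19 mm behind it; y points along the fingers, x is the direction in which the jaws open and shut, and the axes are right-handed (so a half turn about y gives the same grasp; the last joint's range is limited). The gripper opens to 85 mm and grips with 20 to 120 N. Pads are 22 mm wide; open, the fingers measure 114 mm over their backs; the gripper's body (76 mm by 85 mm) begins 54 mm behind the grasp point. The pads swing forward as they close: fully open they stand 13 mm farther back than shut.
Start: joints at [-1.205, 0.383, 0.016, 1.37, -0.006, 1.388, -0.046], TCP at [0.26, 0.568, 0.209] pointing down, gripper open.
Joint ranges: [-2.95, 2.95], [-0.25, 2.06], [-1.52, 1.56], [0.18, 2.33], [-1.44, 4.58], [0.02, 2.06], [-3.01, 3.01]. Speed limits (rad/s): [2.39, 2.39, 3.01, 3.01, 3.14, 3.14, 3.14].

INTERFACE

Orientations are given as a rotation vector (axis times angle).
In Python, from station import manip, optics, finder gives the robot as it stands.
- The arm moves only by the tool arm_command, never from a script. Its argument "motion" is a list of rows, each a list of 7 numbers: the closure, from 0 (fully open) to 1 (shut), then the shift along the tool's x, y, z in cm, then the turn, a rotation vector about the tool's x, y, z in rad. In form: [[fingers, dx, dy, dz, rx, ry, rz], ...]. A call has 1 to 5 rows; each row is the pose to reach, as a shift and turn from the pose commanded when the call began, along the tool's axes at that moment; what a row does not reach only later rows make up. A row lasts 1/12 s, in which the tool goes at most 41.7 mm and 7.16 degrees, less where a joint would pass 70% of its speed; a pose out of reach is approached as far as the arm can. A call with a gripper value outside its range is refused whole. The fingers move at their own pace and stop on an object; "force" is the grip in N (left out, the last holds). Time passes only in rows, so rows that repeat a pose let the fingers close. It gives the time, the measured TCP pose, the force and the opening at its end, in the units of the state.
- manip.read_state(): the state, without advancing time (a new reading comes with each control period).
- optics.snapshot(name): name is "scene" or "top" or "wrist"; returns the picture (400x640x3 uint8, red, green, blue); there is no depth.
- optics.calibration(name): a dict with "fx", "fy", "cx", "cy" (pixels), "cam_to_world" (4x4, takes a point from camera to world coordinates). Camera axes: x right, y down, z forward; pixel columns grow to the right and rows downward; lengths in m; the calibration is good to about 2 mm. A picture is of the moment at which its call begins: read the wrist's pose just before it. calibration takes no time and is no camera call; for the wrist camera it gives the pose at the moment of the call.
- manip.job_done(): hands the job in, once; it reports no verdict.
Trained networks look in the newest picture that a camera, given by its name, has taken for a name from the list of things; names that differ only in an ending like _2 or _b are one class to them, and where a whole thing is asked for, a point or a joint stands for the part that bears it (a point fixed in the world has none). Each returns a list of dicts, best first, with "p" (0 to 1); they miss things now and then, are a little off and sometimes report something else, mostly with a low value. They report only what shows in the picture. A call takes as long as a camera call. They do not tell look-alikes from the thing itself.
- finder.look_for(camera, thing): "centre" ([column, row] in pixels, amid what is visible of it).
- finder.cut_out(camera, thing): "region" (400x640 bool, what is visible of it) and "centre" ([column, row] in pixels, amid what is visible of it).
- finder.mark_of(camera, thing): "centre" ([column, row] in pixels: a listed point, or the origin of a listed thing).
The state is a dict: "time": time; "joints": joint angles; "joint_vel": joint speeds; "joint_torque": joint torques, N m; "eef_pos": TCP position; "eef_rot": TCP orientation; "contact_force": force on the tool from outside, world axes, zero at the start; "torque": the same for the moment, N m; "finger_gap": finger opening in m.
Only numpy, scipy, OpenCV 4.12 (cv2) and the standard library are available. Lean on these libraries where they do the work, as an engineer would, in place of code of your own. Each camera call takes 0.05 s, during which the arm holds its last target.

TASK

Load the green circuit board into the test fixture: press the red paddle of the spring clip down with one fingertip so that its steel jaw lifts, and keep it held down while the other fingertip pushes the board along its channel, under the jaw, until it is fully home against the end stop. Then let the paddle up so that the jaw clamps the board, and move clear. Do not pick up or lift anything, and leave the jar, the screwdriver and the orange bin alone.

Things in the scene. Friction and masses are not known exactly. Their poses are not given: they have to be found in the camera images.
- fixture: Fixed grey base plate, x -98 to 78, y -40 to 42 mm in its frame; its flat top (the deck) is 16 mm above the bench. Origin on the bench below the channel's centre line; x runs along the channel to the end stop, y across to the red paddle, z up. Two aluminium rails 5 mm high guide the board: inner faces at y = +29.5 and -29.5 mm, x -62 to 60 mm. Place and heading differ each run.
- stop (a point): Middle of the top edge of the near face of the aluminium end stop: fixture x = 60 mm, y = 0, 12 mm above the deck. The board is home when its far edge meets this face.
- seat (a point): Where the board's origin is when it is fully home: fixture x = 30 mm, y = 0, on the deck (16 mm above the bench). Axes as the fixture's.
- clip: Rocker spring clip. Origin on its hinge axis, at fixture x = 0, y = 38 mm, 8 mm above the deck; the axis (8 mm steel barrel, x -94 to 46 mm) lies along fixture x. Red paddle on the +y side, steel jaw over the channel on the other. Pressing the paddle lifts the jaw (turns at most 0.55 rad); a spring, 3 to 9 N at the paddle, shuts it when let go. Shut, the jaw bars the board's way.
- paddle_top (a point): Mid-point of the red paddle's upper face, 32 mm out from the hinge. Flat plate, fixture x -94 to 14 mm, 4 to 54 mm out from the hinge axis. Let go, it slopes up outwards 0.40 rad, this point 15 mm above the deck. Pressed level, its face is 3 mm above the deck and the jaw is open enough; it goes further, so two tips at one height can hold it and push the board. A tip may slide along it in x.
- jaw_tip (a point): Middle of the underside of the steel jaw's tip, which spans fixture x 28 to 44 mm and y 2 to 14 mm. Height above the deck: 2 mm shut, 8 mm when resting on the board, about 13 mm with the paddle pressed level; above 9 mm it clears the board.
- board: Loose aluminium carrier plate 60 (x) x 56 (y) x 8 mm, 50 to 110 g, with a green circuit board, thin black chips and a brass disc on top. Origin: centre of its underside; axes as the fixture's. It starts flat on the deck between the rails, parallel to them, wholly on the near (-x) side of the jaw, 35 to 55 mm short of home.
- jar_center (a point): Bystander: centre of a small amber glass jar with a dark lid, 48 mm in diameter, 60 mm high, upright on the bench.
- driver: Bystander: screwdriver with a yellow handle, 160 mm long, lying on the bench along its x axis.
- bin: Bystander: small open orange bin 100 x 75 mm, 45 mm high; origin at the centre of its underside.
Things that resemble listed ones, but are neither listed nor needed, are in the scene too. Of the things shaped like the fixture, the grey one is meant. Several things have the shape of the board; the one meant has the colours described above.

How it is judged:
By the outcome, as a careful person would: the job done as asked, in the order asked, and still so for the second after the job is handed in, with the robot touching nothing.
It also fails if it takes over 35 s, if anything falls off the work surface, if the arm or the gripper's body presses on something with over 40 N, if the wrist force passes 120 N, or if a joint passes its speed limit or range.

## Working session

There is one attempt and no reset: what is moved stays moved. The work goes in short steps, Python scripts to look and compute and a tool call to move; the robot and the scene stay as the last step left them, time stands still between calls to the robot, and variables do not carry over. Pictures are saved under pics/ and viewed, and the job is handed in when it is done.

Besides the shell and the picture viewer there is one more tool, called after "Call:" as a command line: name --pt "numbers of a row" for each row, then --argument value for the rest. arm_command: Moves the arm, as the interface text tells. Its arguments: {"type":"object","properties":{"motion":{"type":"array"},"force":{"type":"number"}},"required":["motion"]}

```bash
ls; mkdir -p pics; python3 - <<'E'
from station import manip, optics, finder
import cv2
print(manip.read_state())
for n in ("scene","top"):
    im=optics.snapshot(n); cv2.imwrite(f"pics/{n}0.png",im[:,:,::-1])
    c=optics.calibration(n); print(n,c)
    for t in ("fixture","stop","seat","paddle_top","jaw_tip","board","clip","jar_center","driver","bin"):
        print(t,[(round(d["p"],2),[round(float(v),1) for v in d["centre"]]) for d in finder.mark_of(n,t)][:4])
E
```

```text
pics
{'time': 0.0, 'joints': array([-1.2049353 ,  0.38426192,  0.01636099,  1.37116885, -0.00630547,
        1.38821527, -0.04648684]), 'joint_vel': array([ 1.98746342e-03,  2.49508271e-03,  5.03993241e-05,  1.94346970e-03,
       -1.93698649e-03, -8.28184806e-04, -1.98350512e-03]), 'joint_torque': array([ 1.80710545e-04, -6.27602720e+01,  8.44178181e-01, -3.71813142e+01,
        1.64546713e-02,  1.45026116e-02, -1.01231058e-05]), 'eef_pos': array([0.25956767, 0.56793577, 0.20845735]), 'eef_rot': array([-1.38316073, -0.88667859,  0.88942417]), 'contact_force': array([ 0.31762285, -0.54918462,  0.64037331]), 'torque': array([-0.02900118,  0.03991979,  0.02462948]), 'finger_gap': 0.08555250025081527}
scene {'fx': 403.07563897781284, 'fy': 403.07563897781284, 'cx': 314.4553329253395, 'cy': 199.8917155074381, 'cam_to_world': array([[-0.47632581,  0.7424996 , -0.47096504,  1.05097969],
       [ 0.8792034 ,  0.39566815, -0.26542061,  0.28817758],
       [-0.01072883, -0.54050075, -0.84127512,  0.85790495],
       [ 0.        ,  0.        ,  0.        ,  1.        ]])}
fixture [(0.7, [347.3
[... 731 characters left out ...]
      [ 0.01657938, -0.1678558 , -0.98567213,  0.92974088],
       [ 0.        ,  0.        ,  0.        ,  1.        ]])}
fixture [(0.74, [354.9, 112.1]), (0.59, [284.9, 209.8]), (0.52, [264.3, 211.6])]
stop [(0.84, [277.6, 183.0]), (0.8, [348.8, 78.9])]
seat [(0.77, [352.2, 94.4]), (0.72, [280.2, 198.2])]
paddle_top [(0.9, [327.6, 132.5]), (0.66, [249.6, 234.2])]
jaw_tip [(0.69, [274.1, 193.8]), (0.59, [350.3, 95.0])]
board [(0.72, [270.4, 302.9]), (0.63, [279.0, 223.5]), (0.17, [261.8, 212.2])]
clip [(0.92, [340.5, 111.5]), (0.56, [263.0, 213.9])]
jar_center [(0.84, [362.3, 209.7])]
driver [(0.6, [406.1, 210.0])]
bin [(0.95, [182.6, 200.2]), (0.73, [409.2, 211.0]), (0.69, [281.7, 197.5])]
```

View pics/scene0.png

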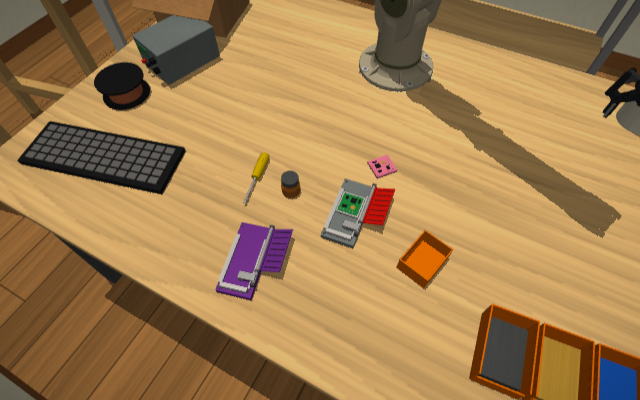

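View pics/top0.png

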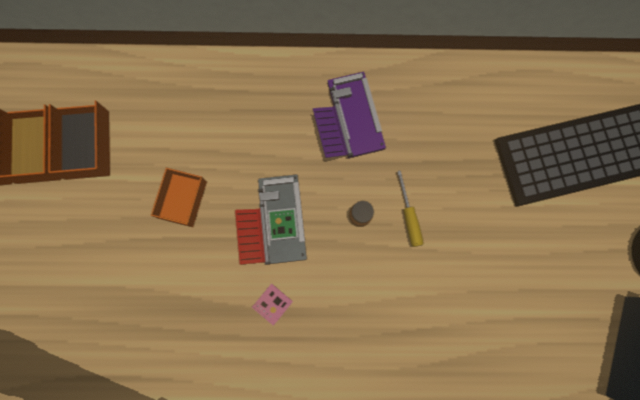

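The grey fixture is at about (283,218) in top and (350,210) in scene. Its red paddle is on the left in top, its stop is at the upper end near (278,183), and the green board is at (284,224). The purple fixture and the pink board are decoys.

```bash
cat > h.py <<'E'
import numpy as np
from station import manip, optics, finder
from scipy.spatial.transform import Rotation as R
def ray(n,px,c=None):
    c=c or optics.calibration(n); T=c["cam_to_world"]
    d=T[:3,:3]@np.array([(px[0]-c["cx"])/c["fx"],(px[1]-c["cy"])/c["fy"],1]); return T[:3,3],d
def at(n,px,z,c=None):
    o,d=ray(n,px,c); return o+d*(z-o[2])/d[2]
def proj(n,P,c=None):
    c=c or optics.calibration(n);T=c["cam_to_world"]; p=(np.asarray(P)-T[:3,3])@T[:3,:3]
    return np.stack([p[...,0]/p[...,2]*c["fx"]+c["cx"],p[...,1]/p[...,2]*c["fy"]+c["cy"]],-1)
E
python3 - <<'E'
from h import *
np.set_printoptions(precision=4,suppress=True)
for t,z,a,b in (("stop",.028,(277.6,183),(340,236.4)),("seat",.016,(280.2,198.2),(344.3,221.4)),("paddle",.031,(249.6,234.2),(382.9,204.8)),("jaw",.018,(274.1,193.8),(343.3,227)),("board",.016,(279+4,223.5),(349.2,202.6)),("fix",0,(284.9,209.8),(347.3,217)),("clip",.024,(263,213.9),(363.1,216.2))):
    print(t,at("top",a,z),at("scene",b,z))
s=manip.read_state(); print(R.from_rotvec(s["eef_rot"]).as_matrix())
E
```

```text
stop [0.6354 0.1161 0.028 ] [0.6468 0.1262 0.028 ]
seat [0.6064 0.1111 0.016 ] [0.5999 0.1149 0.016 ]
paddle [0.5307 0.1687 0.031 ] [0.5227 0.1799 0.031 ]
jaw [0.615  0.1235 0.018 ] [0.6158 0.12   0.018 ]
board [0.5545 0.1043 0.016 ] [0.5463 0.1021 0.016 ]
fix [0.5851 0.1021 0.    ] [0.5767 0.1127 0.    ]
clip [0.5725 0.1442 0.024 ] [0.5702 0.1499 0.024 ]
[[ 0.4157 -0.0001 -0.9095]
 [ 0.9095 -0.0001  0.4157]
 [-0.0001 -1.      0.    ]]
```

Call:
arm_command --pt "0.28 -28.2 0 -43.7 0 -0.5 0" --pt "0.28 -28.2 0 -43.7 0 -0.5 0" --pt "0.28 -28.2 0 -43.7 0 -0.5 0" --pt "0.28 -28.2 0 -43.7 0 -0.5 0" --pt "0.28 -28.2 0 -43.7 0 -0.5 0"

```text
time: 1.52
eef_pos: [0.3704, 0.3951, 0.2097]
eef_rot: [-1.17, -1.268, 1.267]
contact_force: [1.3, 1.2, 0.2]
finger_gap: 0.0614
```

```bash
cat >> h.py <<'E'
def togo(target,yaw):
    s=manip.read_state(); M=R.from_rotvec(s["eef_rot"]).as_matrix()
    cur=np.degrees(np.arctan2(M[1,0],M[0,0])); d=M.T@(np.asarray(target)-s["eef_pos"])*100
    print("t",round(s["time"],2),"pos",s["eef_pos"].round(4),"yaw",cur.round(2),"down",M[:,1].round(3),"F",s["contact_force"].round(1),"gap",round(s["finger_gap"],4))
    print("shift cm",d.round(2),"ry",round(-np.radians(yaw-cur),4))
E
python3 -c "
from h import *
togo([.54,.13,.2],94)"
```

```text
t 1.52 pos [0.3704 0.3951 0.2097] yaw 94.55 down [ 0.     0.001 -1.   ] F [1.3 1.2 0.2] gap 0.0614
shift cm [-27.77   0.95 -14.8 ] ry 0.0096
```

Call:
arm_command --pt "0.28 -27.8 1 -14.8 0 0 0" --pt "0.28 -27.8 1 -14.8 0 0 0" --pt "0.28 -27.8 1 -14.8 0 0 0" --pt "0.28 -27.8 1 -14.8 0 0 0" --pt "0.28 -27.8 1 -14.8 0 0 0"

```text
time: 1.93
eef_pos: [0.4814, 0.2182, 0.2032]
eef_rot: [-1.175, -1.262, 1.261]
contact_force: [0.8, 1.5, 0.5]
finger_gap: 0.0616
```

```bash
python3 -c "
from h import *
togo([.54,.13,.2],94)"
```

```text
t 1.93 pos [0.4814 0.2182 0.2032] yaw 94.09 down [ 0.001  0.    -1.   ] F [0.8 1.5 0.5] gap 0.0616
shift cm [-9.21  0.32 -5.21] ry 0.0015
```

Call:
arm_command --pt "0.28 -9.2 0.3 -5.2 0 0 0" --pt "0.28 -9.2 0.3 -5.2 0 0 0" --pt "0.28 -9.2 0.3 -5.2 0 0 0" --pt "0.28 -9.2 0.3 -5.2 0 0 0"

```text
time: 2.27
eef_pos: [0.5417, 0.1247, 0.1999]
eef_rot: [-1.182, -1.254, 1.256]
contact_force: [-0.6, -0.6, -0.9]
finger_gap: 0.062
```

```bash
python3 - <<'E'
from h import *
import cv2
togo([.54,.13,.2],94)
c=optics.calibration("wrist"); im=optics.snapshot("wrist"); cv2.imwrite("pics/w1.png",im[:,:,::-1]); print(c)
for t,z in (("fixture",0),("stop",.028),("seat",.016),("paddle_top",.031),("jaw_tip",.018),("board",.016),("clip",.024)):
    for d in finder.mark_of("wrist",t)[:3]: print(t,round(d["p"],2),np.round(d["centre"],1),at("wrist",d["centre"],z,c).round(4))
E
```

```text
t 2.27 pos [0.5417 0.1247 0.1999] yaw 93.53 down [ 0.001 -0.003 -1.   ] F [-0.6 -0.6 -0.9] gap 0.062
shift cm [ 0.54 -0.01  0.14] ry -0.0082
{'fx': 297.5023544254909, 'fy': 297.5023544254909, 'cx': 322.3145057594962, 'cy': 201.45706646883306, 'cam_to_world': array([[-0.06186033,  0.95831242,  0.27894552,  0.47077505],
       [ 0.99807994,  0.06026863,  0.01428727,  0.1205173 ],
       [-0.00311999,  0.27929374, -0.96020064,  0.36350979],
       [ 0.        ,  0.        ,  0.        ,  1.        ]])}
fixture 0.66 [310.6 198.7] [0.5737 0.1109 0.    ]
fixture 0.62 [198.2 338.7] [ 0.7978 -0.0434  0.    ]
stop 0.91 [313.4 250.8] [0.6322 0.1185 0.028 ]
stop 0.62 [203.5 383.9] [ 0.8504 -0.0274  0.028 ]
seat 0.86 [201.9 366.3] [ 0.8316 -0.0334  0.016 ]
seat 0.85 [306.9 224.5] [0.6027 0.1084 0.016 ]
paddle_top 0.78 [364.6 172.7] [0.5305 0.1711 0.031 ]
jaw_tip 0.93 [315.2 230. ] [0.6086 0.1191 0.018 ]
jaw_tip 0.68 [207.2 366.9] [ 0.8301 -0.025   0.018 ]
board 0.98 [331.6  43. ] [0.3976 0.1247 0.016 ]
board 0.7 [304.5 188.5] [0.5569 0.1033 0.016 ]
clip 0.65 [335.6 201.9] [0.569  0.1414 0.024 ]
```

View pics/w1.png

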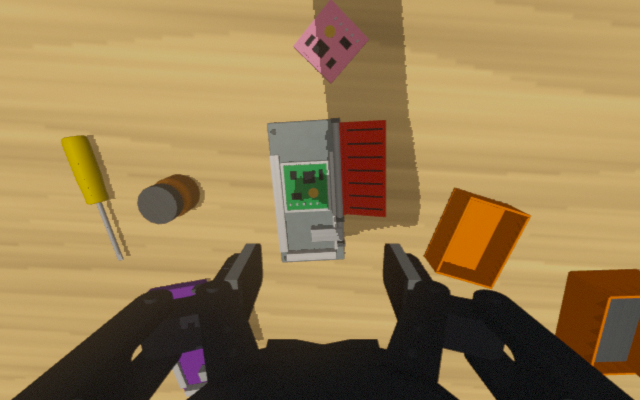

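```bash
cat > fit.py <<'E'
from h import *
import cv2,sys
from scipy.optimize import least_squares
# network points in fixture frame from wrist
c=optics.calibration("wrist")
F=np.array([[0,0,0],[60,0,28],[30,0,16],[0,38,24],[-98,-40,16],[78,-40,16],[78,42,16]])/1e3
px=np.array([[310.6,198.7],[313.4,250.8],[306.9,224.5],[335.6,201.9],[268,123.5],[281,261.5],[344.5,259.5]])
w=np.array([.3,.5,.5,.3,1,1,1])
def T(p,F): 
    cs,sn=np.cos(p[2]),np.sin(p[2]); return np.c_[p[0]+cs*F[:,0]-sn*F[:,1],p[1]+sn*F[:,0]+cs*F[:,1],F[:,2]]
f=lambda p:((proj("wrist",T(p,F),c)-px)*w[:,None]).ravel()
r=least_squares(f,[.575,.11,.03],loss="soft_l1"); p=r.x
print(p,np.degrees(p[2])); print(f(p).reshape(-1,2).round(1))
G=lambda L:np.array(L,float)/1e3
polys=[G([[-98,-40,16],[78,-40,16],[78,42,16],[-98,42,16]]),G([[-62,-29.5,21],[60,-29.5,21]]),G([[60,-20,28],[60,20,28]]),G([[28,2,18],[44,2,18],[44,14,18],[28,14,18]])]
ca,sa=np.cos(.4),np.sin(.4)
ph=lambda x,r_:[x,38+r_*ca,16+15+(r_-32)*sa]   # approx
polys.append(G([ph(-94,4),ph(-94,54),ph(14,54),ph(14,4)]))
for n,img in (("wrist","pics/w1.png"),("top","pics/top0.png"),("scene","pics/scene0.png")):
    im=cv2.imread(img); cc=c if n=="wrist" else optics.calibration(n)
    q0=proj(n,T(p,G([[0,0,16]])),cc)[0]; x0,y0=int(q0[0])-100,int(q0[1])-75
    x0=max(x0,0);y0=max(y0,0)
    big=cv2.resize(im[y0:y0+150,x0:x0+200],None,fx=4,fy=4,interpolation=cv2.INTER_CUBIC)
    cv2.imwrite(f"pics/raw_{n}{sys.argv[1]}.png",big)
    for P in polys:
        q=((proj(n,T(p,P),cc)-[x0,y0]+.5)*4).astype(np.int32)
        cv2.polylines(big,[q],len(q)>2,(255,255,0),1)
    cv2.imwrite(f"pics/ov_{n}{sys.argv[1]}.png",big)
    print(n,x0,y0)
E
python3 fit.py 1
```

```text
[0.57140848 0.11841932 0.12142849] 6.957339807081744
[[-0.5  0.2]
 [-1.3  0.7]
 [ 1.5  0.7]
 [ 1.3  0.4]
 [-0.3 -2.2]
 [ 0.1  0.6]
 [ 0.  -0.1]]
wrist 208 127
top 176 140
scene 250 137
```

View pics/ov_wrist1.png

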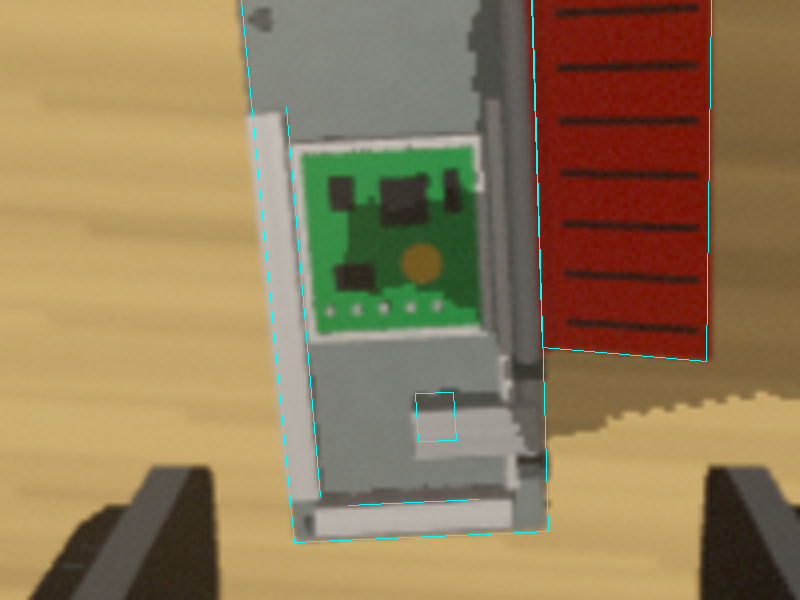

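View pics/ov_top1.png

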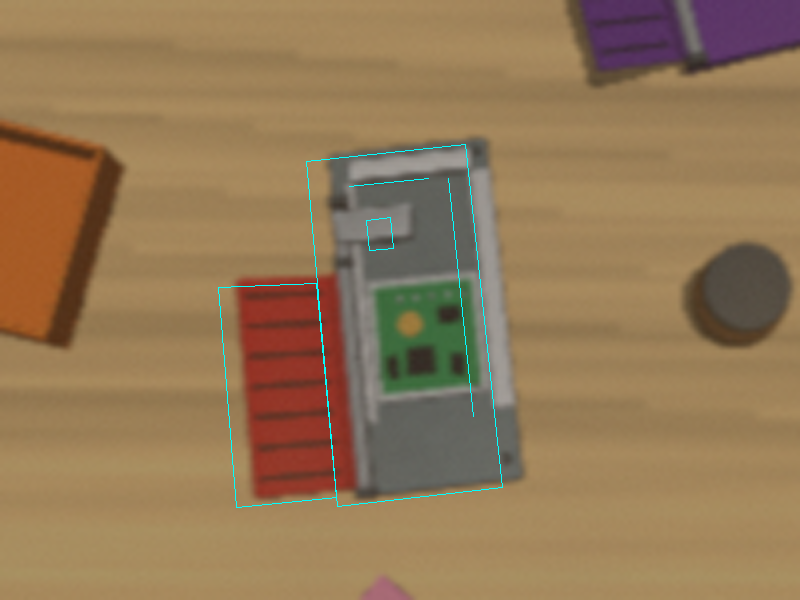

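View pics/ov_scene1.png

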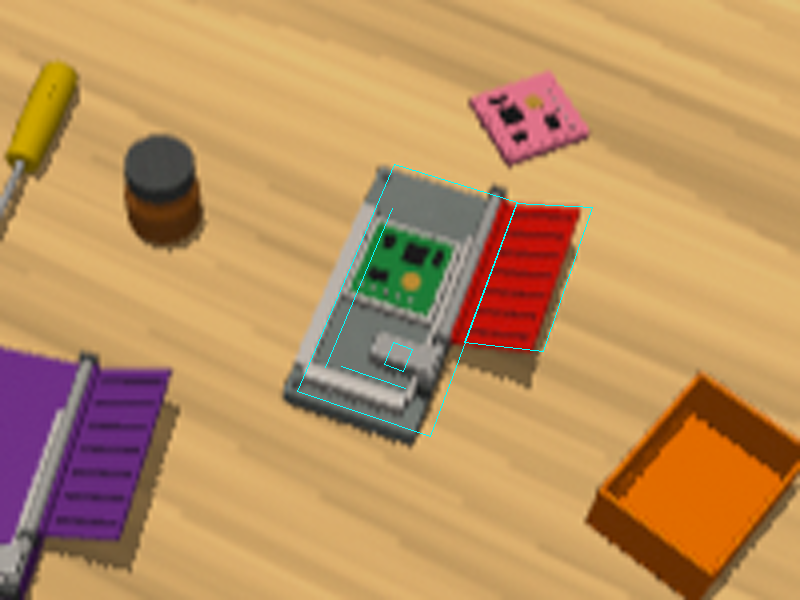

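The overlays from the fixed cameras disagree with the wrist fit by several mm, probably because the arm was still settling. I'll retake the wrist picture with the arm still.

```bash
python3 - <<'E'
from h import *
import cv2
togo([.54,.13,.2],94)
optics.snapshot("wrist")
c=optics.calibration("wrist"); im=optics.snapshot("wrist"); cv2.imwrite("pics/w2.png",im[:,:,::-1]); print(c["cam_to_world"])
togo([.54,.13,.2],94)
big=cv2.resize(im[100:280,220:420,::-1],None,fx=4,fy=3.3,interpolation=cv2.INTER_CUBIC)
big=cv2.resize(im[110:270,240:400,::-1],(600,600),interpolation=cv2.INTER_CUBIC); cv2.imwrite("pics/w2big.png",big)
for n in("top","scene"):
  im=cv2.imread(f"pics/{n}0.png"); x,y=(225,160) if n=="top" else (310,165)
  cv2.imwrite(f"pics/{n}big.png",cv2.resize(im[y:y+110,x:x+110],(600,600),interpolation=cv2.INTER_CUBIC))
E
```

```text
t 2.67 pos [0.5386 0.1333 0.2   ] yaw 94.21 down [-0.  0. -1.] F [ 0.7 -0.1  0.7] gap 0.0615
shift cm [-0.34 -0.   -0.12] ry 0.0037
[[-7.33611964e-02  9.57931341e-01  2.77462936e-01  4.68003113e-01]
 [ 9.97305432e-01  7.04378443e-02  2.05032829e-02  1.27534193e-01]
 [ 9.68462015e-05  2.78219439e-01 -9.60517535e-01  3.63662079e-01]
 [ 0.00000000e+00  0.00000000e+00  0.00000000e+00  1.00000000e+00]]
t 2.77 pos [0.5388 0.1328 0.2   ] yaw 94.16 down [ 0.  0. -1.] F [-0.8 -0.4  0.4] gap 0.0615
shift cm [-0.29 -0.   -0.1 ] ry 0.0029
```

View pics/w2big.png

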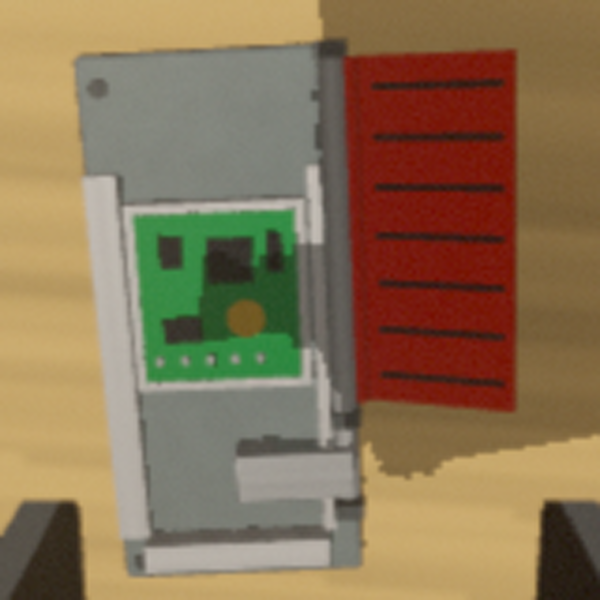

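View pics/topbig.png

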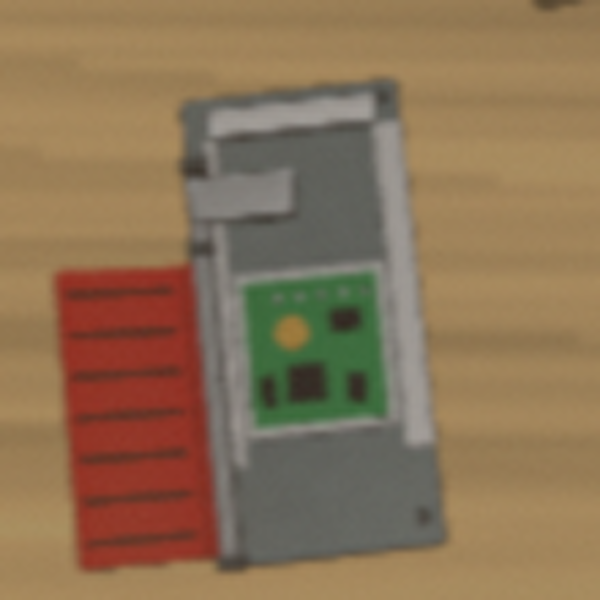

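View pics/scenebig.png

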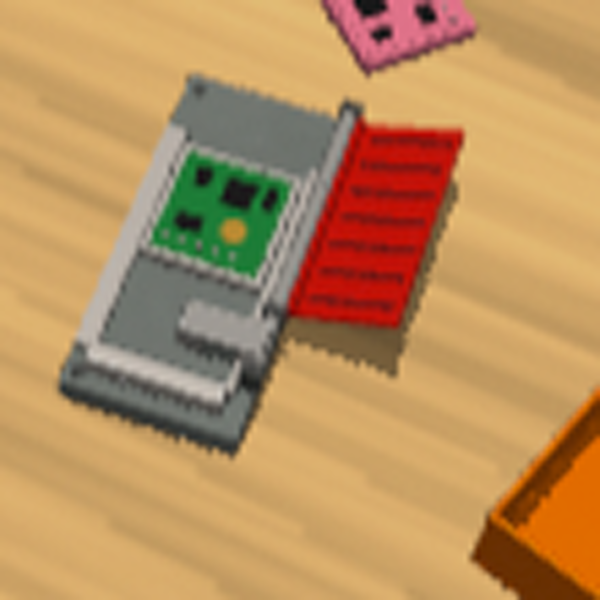

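```bash
cat > fit2.py <<'E'
from h import *
import cv2
from scipy.optimize import least_squares
C={n:optics.calibration(n) for n in("wrist","top","scene")}
sc={"wrist":(600/160,(240,110)),"top":(600/110,(225,160)),"scene":(600/110,(310,165))}
po=lambda x:(x,38+54*np.cos(.4)+5*np.sin(.4),24+54*np.sin(.4)-5*np.cos(.4))
A=(-98,-40,16);B=(78,-40,16);D=(78,42,16);R1=(-62,-29.5,21)
obs={"wrist":[(A,76,57),(B,130,575),(D,361,567),(po(-94),516,50),(po(14),514,411),(R1,117,178)],
"top":[(A,445,542),(B,397,82),(D,183,104),(po(14),57,272),(po(-94),82,570),(R1,406,445)],
"scene":[(A,190,76),(B,65,382),(D,240,441),(po(-94),463,130),(po(14),400,328)]}
bo={"wrist":[((-30,-28,24),123,206),((-30,28,24),303,198),((30,28,24),308,378),((30,-28,24),144,391)],
"top":[((30,28,24),237,278),((30,-28,24),383,262),((-30,-28,24),393,415),((-30,28,24),250,435)]}
def T(p,F):
    F=np.atleast_2d(F)/1e3; cs,sn=np.cos(p[2]),np.sin(p[2]); return np.c_[p[0]+cs*F[:,0]-sn*F[:,1],p[1]+sn*F[:,0]+cs*F[:,1],F[:,2]]
def res(p,o,n):
    a=np.array([q[1:] for q in o]); s,off=sc[n]
    return proj(n,T(p,np.array([q[0] for q in o],float)),C[n])-(a/s+off-.5)
def fit(O,ns):
    f=lambda p:np.concatenate([res(p,O[n],n).ravel() for n in ns])
    r=least_squares(f,[.575,.11,.05],loss="soft_l1"); return r.x
for ns in (["wrist"],["top"],["scene"],["wrist","top","scene"]):
    p=fit(obs,ns); print(ns,p.round(4),np.degrees(p[2]).round(2))
for n in ns: print(n,res(p,obs[n],n).round(1).tolist())
for ns in (["wrist"],["top"],["wrist","top"]):
    b=fit(bo,ns); d=b[:2]-p[:2]; cs,sn=np.cos(p[2]),np.sin(p[2])
    print("board",ns,b.round(4),"in fixture mm",1e3*np.array([cs*d[0]+sn*d[1],-sn*d[0]+cs*d[1]]))
    pw=fit(obs,ns);d=b[:2]-pw[:2]; print("  rel same-cam",1e3*np.array([cs*d[0]+sn*d[1],-sn*d[0]+cs*d[1]]))
E
python3 fit2.py
```

```text
['wrist'] [0.5754 0.108  0.1211] 6.94
['top'] [0.5755 0.1074 0.1183] 6.78
['scene'] [0.5761 0.1111 0.1327] 7.6
['wrist', 'top', 'scene'] [0.5755 0.1082 0.1224] 7.01
wrist [[-0.8, -0.3], [-0.4, 1.6], [1.2, 0.9], [0.5, -0.2], [0.8, 0.5], [-0.1, -0.6]]
top [[0.1, 0.4], [-0.5, -0.8], [-1.0, -0.5], [-0.6, 0.1], [-0.5, 0.3], [0.0, 0.6]]
scene [[-0.4, -1.2], [-2.1, -0.7], [-1.0, -0.2], [-0.4, -0.3], [-1.3, -0.7]]
board ['wrist'] [0.5523 0.1051 0.1288] in fixture mm [-23.39905601  -0.25634244]
  rel same-cam [-2.32174150e+01 -1.09729988e-02]
board ['top'] [0.5542 0.1048 0.1155] in fixture mm [-21.60866187  -0.83578279]
  rel same-cam [-21.513426     0.04587453]
board ['wrist', 'top'] [0.5529 0.1049 0.1201] in fixture mm [-22.91588928  -0.5508531 ]
  rel same-cam [-22.74598556  -0.09204118]
```

```bash
python3 - <<'E'
from h import *
import cv2
s=manip.read_state(); M=R.from_rotvec(s["eef_rot"]).as_matrix()
c=optics.calibration("wrist"); im=cv2.imread("pics/w2.png")
cv2.imwrite("pics/tips.png",cv2.resize(im[230:310,220:420],(800,320),interpolation=cv2.INTER_CUBIC))
for px in((243,244),(261,244),(383.5,244),(402,244)):
  o,d=ray("wrist",px,c); o=M.T@(o-s["eef_pos"]); d=M.T@d
  for z in(.011,-.011,0): print(px,z,(1e3*(o+d*(z-o[2])/d[2])).round(1))
togo([.4997,.135,.08],96.95)
E
```

```text
(243, 244) 0.011 [-38.7 -31.   11. ]
(243, 244) -0.011 [-52.8  17.7 -11. ]
(243, 244) 0 [-45.8  -6.6   0. ]
(261, 244) 0.011 [-30. -31.  11.]
(261, 244) -0.011 [-40.9  17.8 -11. ]
(261, 244) 0 [-35.5  -6.6   0. ]
(383.5, 244) 0.011 [ 29.3 -30.9  11. ]
(383.5, 244) -0.011 [ 40.2  17.8 -11. ]
(383.5, 244) 0 [34.8 -6.6  0. ]
(402, 244) 0.011 [ 38.3 -30.9  11. ]
(402, 244) -0.011 [ 52.5  17.8 -11. ]
(402, 244) 0 [45.4 -6.5  0. ]
t 2.77 pos [0.5388 0.1328 0.2   ] yaw 94.16 down [ 0.  0. -1.] F [-0.8 -0.4  0.4] gap 0.0615
shift cm [ 0.5  12.    3.88] ry -0.0486
```

View pics/tips.png

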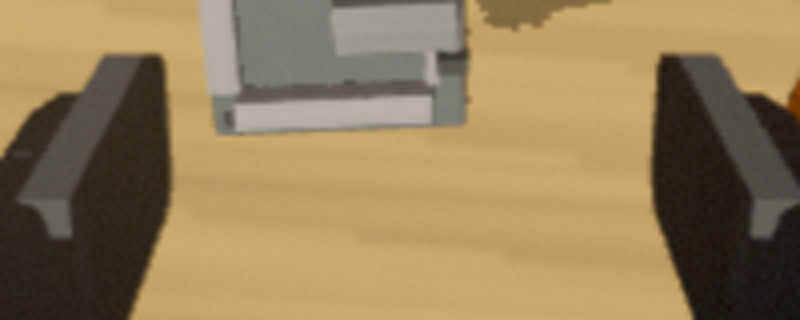

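Call:
arm_command --pt "0.28 0.5 4 3.9 0 -0.05 0" --pt "0.28 0.5 8 3.9 0 -0.05 0" --pt "0.28 0.5 12 3.9 0 -0.05 0" --pt "0.28 0.5 12 3.9 0 -0.05 0" --pt "0.28 0.5 12 3.9 0 -0.05 0"

```text
time: 3.18
eef_pos: [0.4975, 0.1337, 0.0777]
eef_rot: [-1.146, -1.293, 1.302]
contact_force: [0.7, -0.0, 0.4]
finger_gap: 0.0616
```

```bash
python3 - <<'E'
from h import *
import cv2
a=optics.snapshot("wrist");
c=optics.calibration("wrist"); a=optics.snapshot("wrist"); b=optics.snapshot("scene")
togo([.4997,.135,.045],96.95)
cv2.imwrite("pics/w3.png",a[:,:,::-1]);cv2.imwrite("pics/s3.png",cv2.resize(b[120:270,270:470,::-1],(800,600),interpolation=cv2.INTER_CUBIC))
s=manip.read_state(); M=R.from_rotvec(s["eef_rot"]).as_matrix()
P=[[0,0,0]]+[[x,y,0] for y in (0,-.007,-.028) for x in(-.031,.031)]
print(((proj("scene",s["eef_pos"]+np.array(P)@M.T)-[270,120])*4).round())
print(proj("wrist",s["eef_pos"]+np.array(P)@M.T,c).round())
E
```

```text
t 3.33 pos [0.5019 0.1347 0.0824] yaw 96.93 down [ 0.004  0.001 -1.   ] F [ 0.2 -0.  -0.7] gap 0.0615
shift cm [0.06 3.74 0.23] ry -0.0004
[[406. 236.]
 [356. 221.]
 [457. 252.]
 [357. 214.]
 [459. 245.]
 [360. 192.]
 [464. 223.]]
[[323. 244.]
 [271. 244.]
 [376. 245.]
 [269. 249.]
 [378. 250.]
 [261. 268.]
 [385. 268.]]
```

View pics/w3.png

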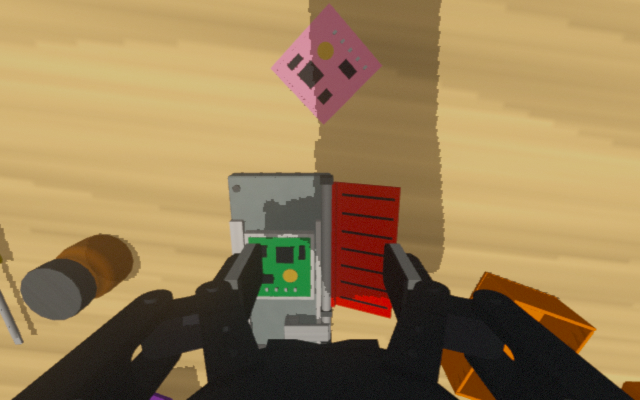

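View pics/s3.png

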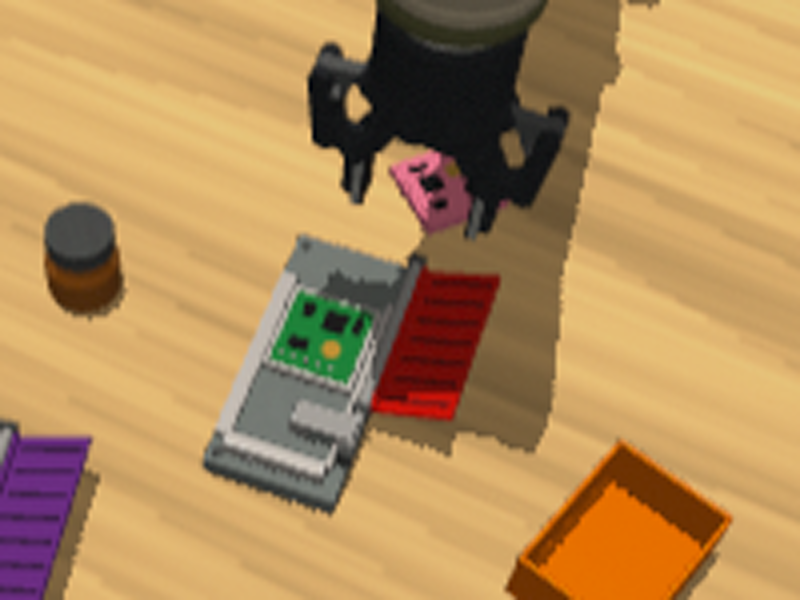

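Both views put the tips about 10 cm over the bench, further back from the TCP than the data suggests. I'll find the actual tip height by descending in steps and watching the force.

Call:
arm_command --pt "0.28 0 1.5 0.2 0 0 0" --pt "0.28 0 3 0.2 0 0 0" --pt "0.28 0 4 0.2 0 0 0" --pt "0.28 0 4.5 0.2 0 0 0" --pt "0.28 0 4.5 0.2 0 0 0"

```text
time: 3.75
eef_pos: [0.4981, 0.1339, 0.035]
eef_rot: [-1.15, -1.298, 1.298]
contact_force: [-0.0, 0.7, -0.1]
finger_gap: 0.0616
```

```bash
cat > look.py <<'E'
from h import *
import cv2,sys
k=sys.argv[1]
a=optics.snapshot("wrist"); b=optics.snapshot("scene")
togo([.4997,.135,.0115],96.95)
s=manip.read_state(); M=R.from_rotvec(s["eef_rot"]).as_matrix()
d=s["eef_pos"][:2]-[.5755,.108]; cs,sn=np.cos(.1215),np.sin(.1215)
print("TCP in fixture mm",(1e3*np.array([cs*d[0]+sn*d[1],-sn*d[0]+cs*d[1]])).round(1))
bw=cv2.resize(a[110:310,190:450,::-1],(780,600),interpolation=cv2.INTER_CUBIC)
cv2.imwrite(f"pics/w{k}.png",bw)
cv2.imwrite(f"pics/s{k}.png",cv2.resize(b[150:262,300:450,::-1],(800,597),interpolation=cv2.INTER_CUBIC))
E
python3 look.py 4
```

```text
t 3.85 pos [0.4986 0.1341 0.0358] yaw 96.94 down [ 0.001  0.    -1.   ] F [-0.5  0.1 -0.1] gap 0.0613
shift cm [ 0.07  2.43 -0.12] ry -0.0002
TCP in fixture mm [-73.2  35.3]
```

View pics/w4.png

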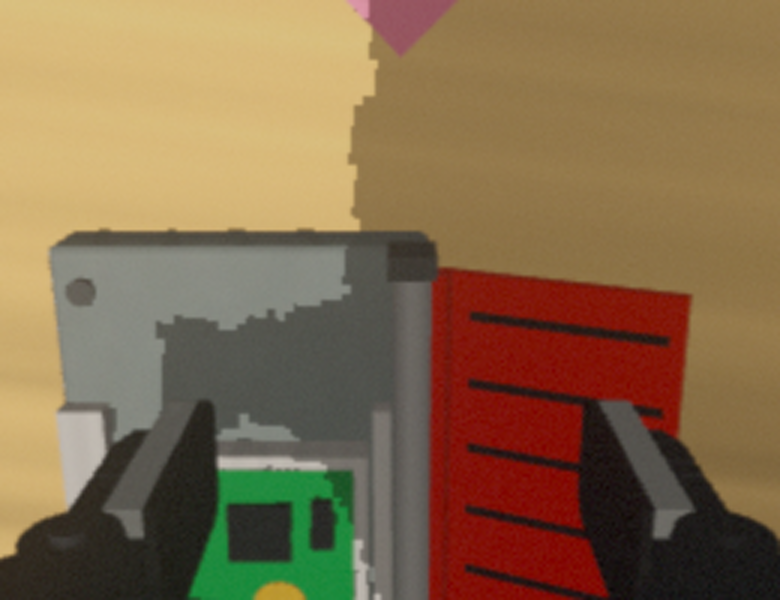

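View pics/s4.png

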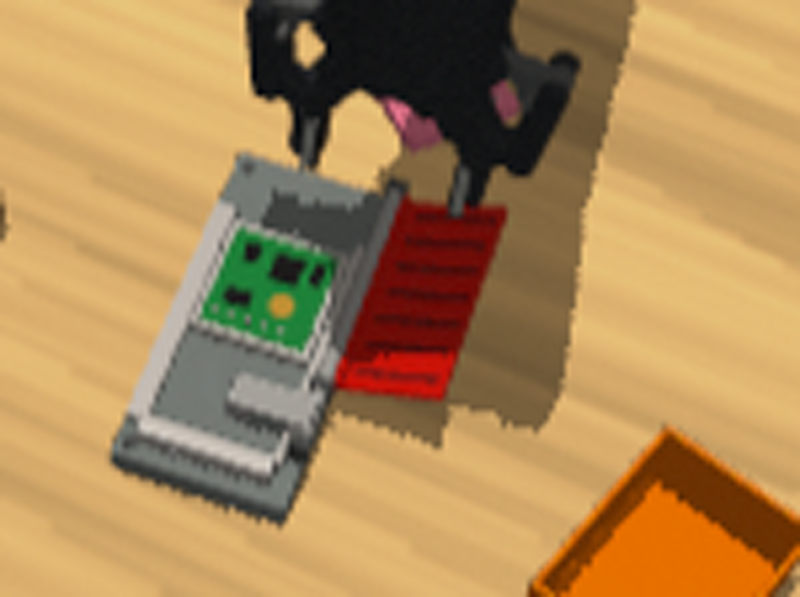

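Call:
arm_command --pt "0.28 0.05 0.4 0 0 0 0" --pt "0.28 0.05 0.8 0 0 0 0" --pt "0.28 0.05 1.2 0 0 0 0" --pt "0.28 0.05 1.5 0 0 0 0" --pt "0.28 0.05 1.5 0 0 0 0"

```text
time: 4.27
eef_pos: [0.4972, 0.1343, 0.0191]
eef_rot: [-1.149, -1.297, 1.299]
contact_force: [-0.6, 0.2, 0.4]
finger_gap: 0.0617
```

```bash
python3 look.py 5
```

```text
t 4.37 pos [0.4976 0.1344 0.0197] yaw 96.95 down [-0.001 -0.    -1.   ] F [-0.1 -0.1 -0.9] gap 0.0619
shift cm [ 0.04  0.82 -0.22] ry -0.0
TCP in fixture mm [-74.2  35.6]
```

View pics/w5.png

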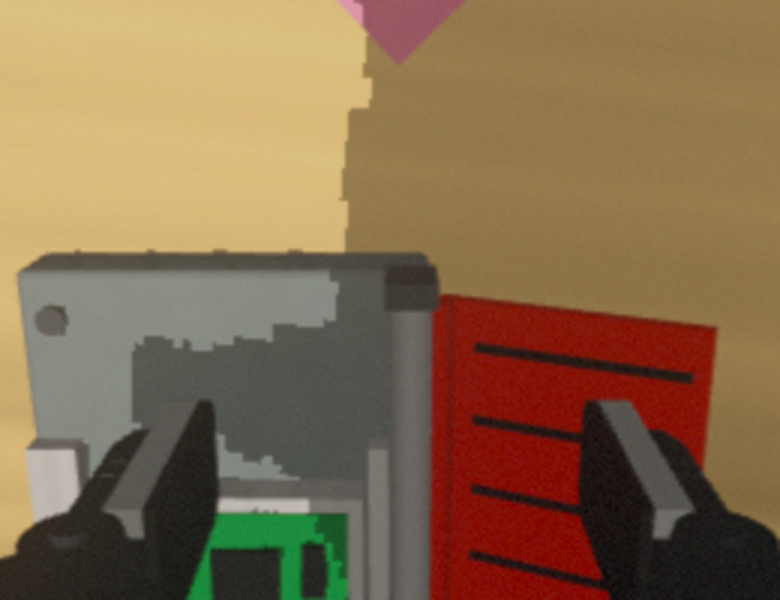

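View pics/s5.png

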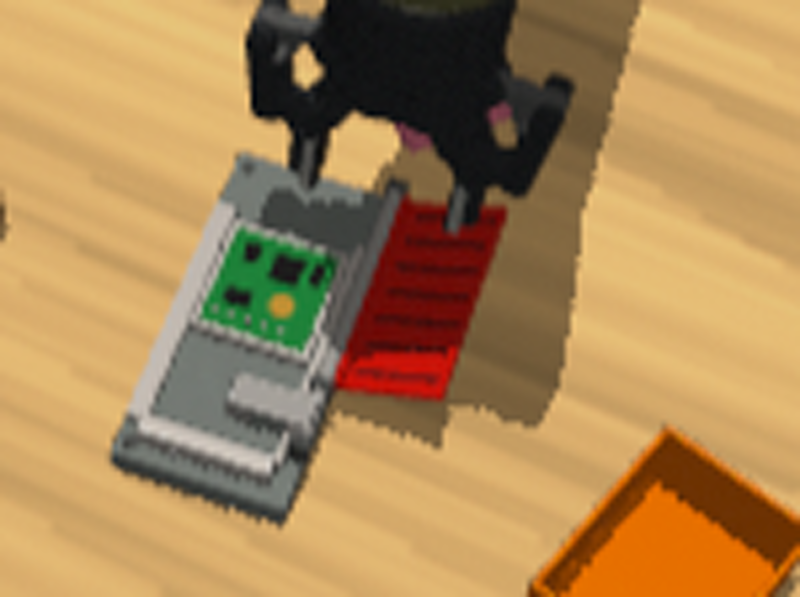

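Call:
arm_command --pt "0.28 0.04 0.3 -0.1 0 0 0" --pt "0.28 0.04 0.6 -0.2 0 0 0" --pt "0.28 0.04 0.9 -0.2 0 0 0" --pt "0.28 0.04 1.2 -0.2 0 0 0" --pt "0.28 0.04 1.2 -0.2 0 0 0"

```text
time: 4.78
eef_pos: [0.4991, 0.1349, 0.007]
eef_rot: [-1.149, -1.297, 1.299]
contact_force: [-0.6, -0.9, 0.3]
finger_gap: 0.0615
```

```bash
python3 look.py 6
```

```text
t 4.88 pos [0.4995 0.135  0.0077] yaw 96.94 down [-0.001 -0.    -1.   ] F [ 0.7 -0.4  0.4] gap 0.0615
shift cm [-0.   -0.38 -0.02] ry -0.0001
TCP in fixture mm [-72.2  36. ]
```

View pics/w6.png

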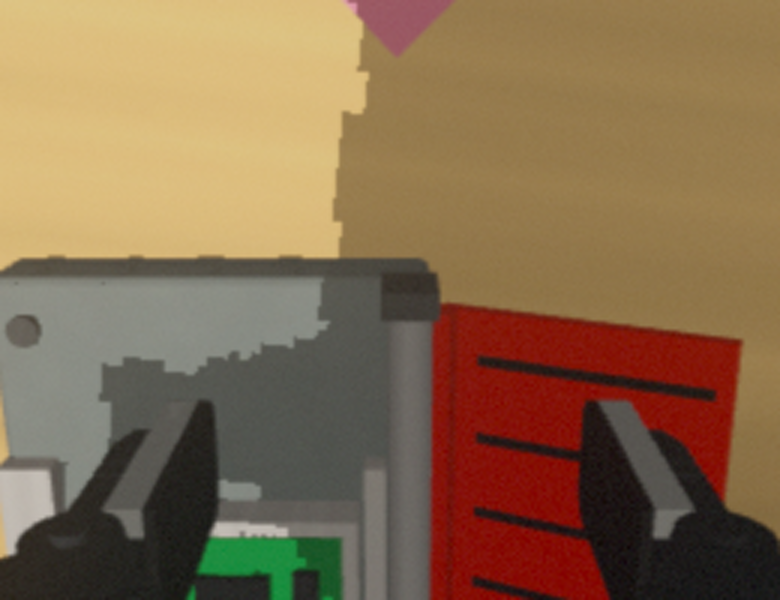

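View pics/s6.png

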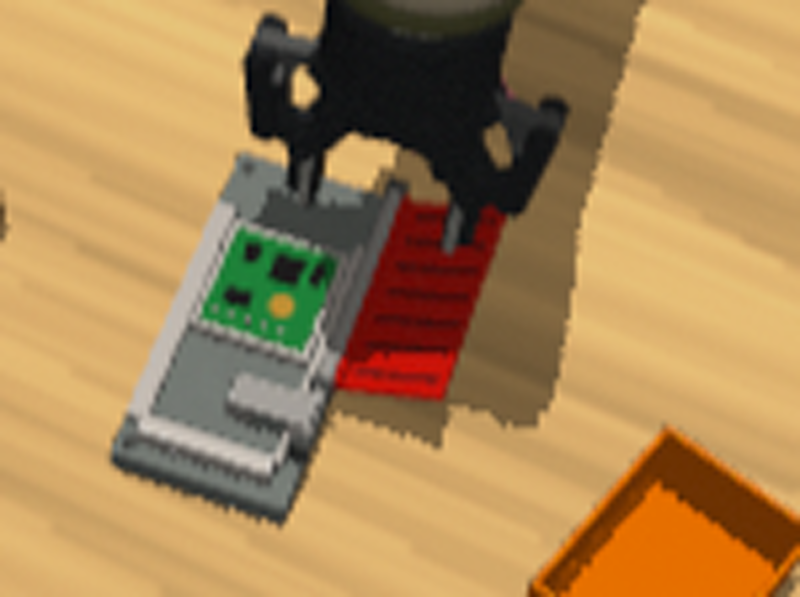

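```bash
python3 - <<'E'
from h import *
for px in((385.3,196.5),(357.2,187.5)):
  for z in(.036,.042):
    P=at("scene",px,z); d=P[:2]-[.5755,.108]; cs,sn=np.cos(.1215),np.sin(.1215)
    print(px,z,(1e3*np.array([cs*d[0]+sn*d[1],-sn*d[0]+cs*d[1]])).round(1))
E
```

```text
(385.3, 196.5) 0.036 [-65.5  76.7]
(385.3, 196.5) 0.042 [-61.4  77.1]
(357.2, 187.5) 0.036 [-66.2   4.8]
(357.2, 187.5) 0.042 [-62.1   5.6]
```

Call:
arm_command --pt "0.28 0 0.3 0 0 0 0" --pt "0.28 0 0.6 0 0 0 0" --pt "0.28 0 0.9 0 0 0 0" --pt "0.28 0 0.9 0 0 0 0"

```text
time: 5.22
eef_pos: [0.5, 0.1357, -0.0012]
eef_rot: [-1.149, -1.299, 1.297]
contact_force: [0.4, 2.4, 3.7]
finger_gap: 0.0617
```

```bash
python3 look.py 7
```

```text
t 5.32 pos [ 0.5001  0.1356 -0.0009] yaw 96.97 down [ 0.001  0.001 -1.   ] F [0.7 2.  4.1] gap 0.0617
shift cm [-0.06 -1.24  0.04] ry 0.0003
TCP in fixture mm [-71.5  36.6]
```

View pics/w7.png

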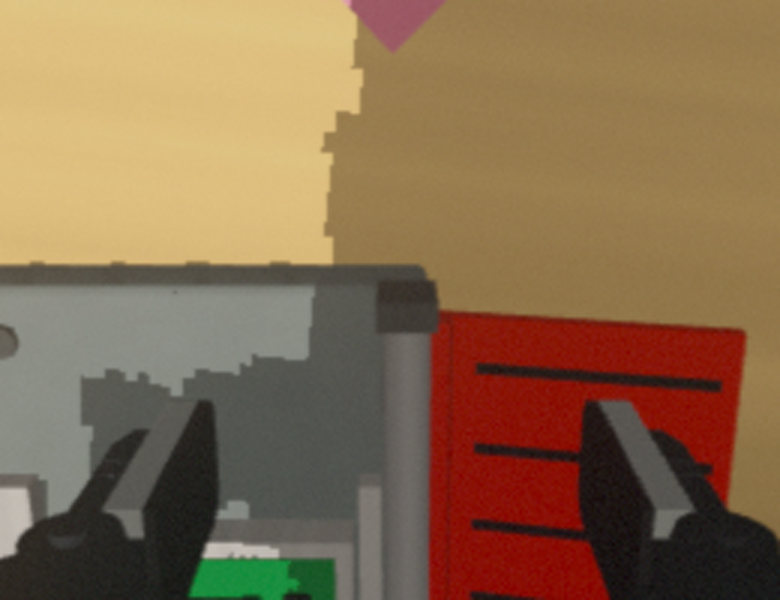

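View pics/s7.png

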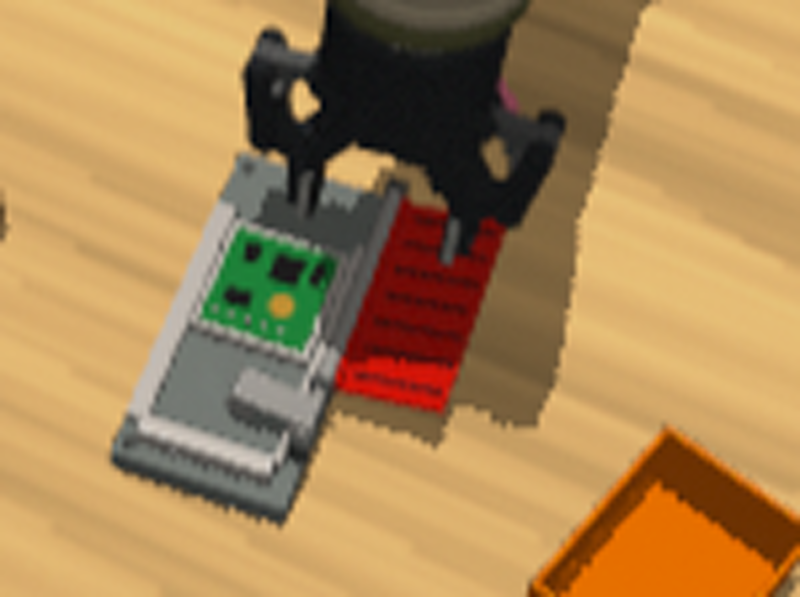

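Call:
arm_command --pt "0.28 -0.05 0.3 0 0 0 0" --pt "0.28 -0.05 0.6 0 0 0 0" --pt "0.28 -0.05 0.9 0 0 0 0" --pt "0.28 -0.05 0.9 0 0 0 0"

```text
time: 5.65
eef_pos: [0.5003, 0.1345, -0.0102]
eef_rot: [-1.15, -1.298, 1.297]
contact_force: [-0.3, 1.8, 7.5]
finger_gap: 0.0612
```

```bash
python3 look.py 8
```

```text
t 5.75 pos [ 0.5003  0.1346 -0.0099] yaw 96.93 down [ 0.001  0.    -1.   ] F [-0.3  2.1  6.1] gap 0.0616
shift cm [ 0.05 -2.14  0.05] ry -0.0003
TCP in fixture mm [-71.4  35.5]
```

View pics/w8.png

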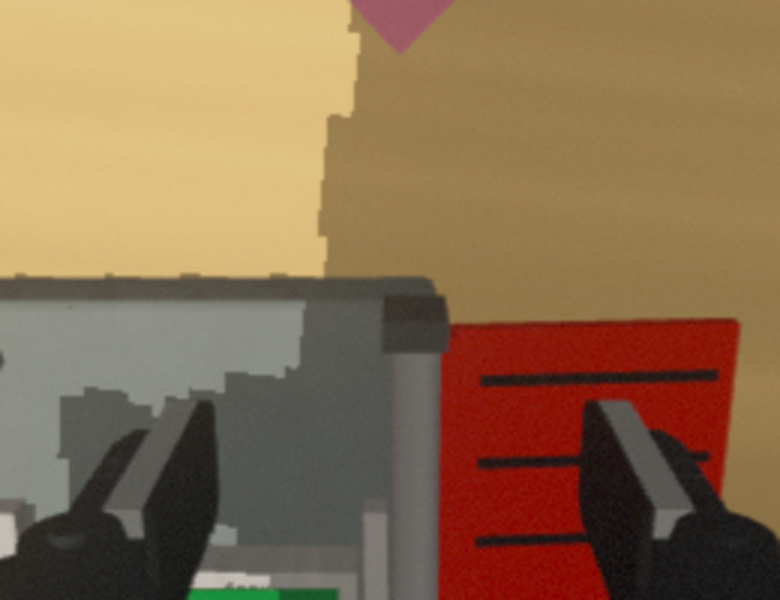

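View pics/s8.png

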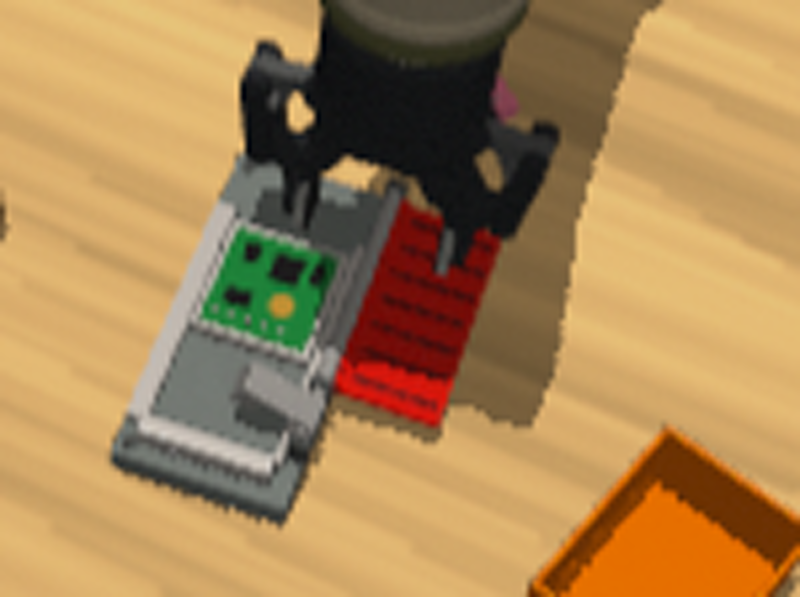

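```bash
cat > ang.py <<'E'
from h import *
c=optics.calibration("wrist")
def T(F,p=(.5755,.108,.1215)):
    F=np.atleast_2d(F)/1e3; cs,sn=np.cos(p[2]),np.sin(p[2]); return np.c_[p[0]+cs*F[:,0]-sn*F[:,1],p[1]+sn*F[:,0]+cs*F[:,1],F[:,2]]
for a in (.4,.3,.2,.1,.0,-.1):
    P=lambda x:(x,38+54*np.cos(a)+5*np.sin(a),24+54*np.sin(a)-5*np.cos(a))
    print(a,((proj("scene",T([P(14)]))-[300,150]+.5)*5.333-.5).round(0),((proj("wrist",T([P(-94),(-94,42,28)]),c)-[190,110]+.5)*3-.5).round(0).tolist(),
     "face z at r30,40:",[round(24+r*np.sin(a)-5*np.cos(a),1) for r in(30,40)])
E
python3 ang.py
```

```text
0.4 [[436. 396.]] [[795.0, 384.0], [443.0, 351.0]] face z at r30,40: [np.float64(31.1), np.float64(35.0)]
0.3 [[438. 403.]] [[789.0, 370.0], [443.0, 351.0]] face z at r30,40: [np.float64(28.1), np.float64(31.0)]
0.2 [[438. 410.]] [[780.0, 356.0], [443.0, 351.0]] face z at r30,40: [np.float64(25.1), np.float64(27.0)]
0.1 [[437. 416.]] [[768.0, 343.0], [443.0, 351.0]] face z at r30,40: [np.float64(22.0), np.float64(23.0)]
0.0 [[435. 422.]] [[753.0, 331.0], [443.0, 351.0]] face z at r30,40: [np.float64(19.0), np.float64(19.0)]
-0.1 [[432. 427.]] [[736.0, 320.0], [443.0, 351.0]] face z at r30,40: [np.float64(16.0), np.float64(15.0)]
```

```bash
cat >> ang.py <<'E'
print()
for a in (.2,.1,.05,0,-.05,-.1,-.15):
    P=lambda r,x=-94:(x,38+r*np.cos(a)+5*np.sin(a),24+r*np.sin(a)-5*np.cos(a))
    q=((proj("wrist",T([P(4),P(54)]),c)-[190,110]+.5)*3-.5); print(a,q.round(0).tolist(),"drow",(q[1]-q[0])[1].round(1),"dcol",(q[1]-q[0])[0].round(1))
E
python3 ang.py | tail -7
```

```text
0.2 [[446.0, 333.0], [780.0, 356.0]] drow 22.8 dcol 333.5
0.1 [[443.0, 332.0], [768.0, 343.0]] drow 11.0 dcol 324.0
0.05 [[442.0, 332.0], [760.0, 337.0]] drow 5.4 dcol 318.4
0 [[440.0, 331.0], [753.0, 331.0]] drow -0.0 dcol 312.3
-0.05 [[439.0, 331.0], [744.0, 325.0]] drow -5.2 dcol 305.7
-0.1 [[437.0, 330.0], [736.0, 320.0]] drow -10.2 dcol 298.6
-0.15 [[435.0, 330.0], [726.0, 315.0]] drow -15.0 dcol 291.2
```

Contact came at about TCP z = 3 mm. The paddle is now close to level, the jaw is raised and the force is 6 N, which is the spring alone with nothing on the deck. Next I push along the channel.

Call:
arm_command --pt "0.28 0 0 -0.4 0 0 0" --pt "0.28 0 0 -0.8 0 0 0" --pt "0.28 0 0 -1.2 0 0 0" --pt "0.28 0 0 -1.6 0 0 0" --pt "0.28 0 0 -2 0 0 0"

```text
time: 6.17
eef_pos: [0.5175, 0.1364, -0.0108]
eef_rot: [-1.147, -1.294, 1.301]
contact_force: [-7.2, 0.2, 8.4]
finger_gap: 0.0617
```

```bash
python3 look.py 9
```

```text
t 6.27 pos [ 0.5184  0.1365 -0.0107] yaw 96.95 down [-0.003 -0.001 -1.   ] F [-4.4 -0.2  7.1] gap 0.0617
shift cm [ 0.08 -2.21  1.88] ry -0.0
TCP in fixture mm [-53.2  35.2]
```

View pics/w9.png

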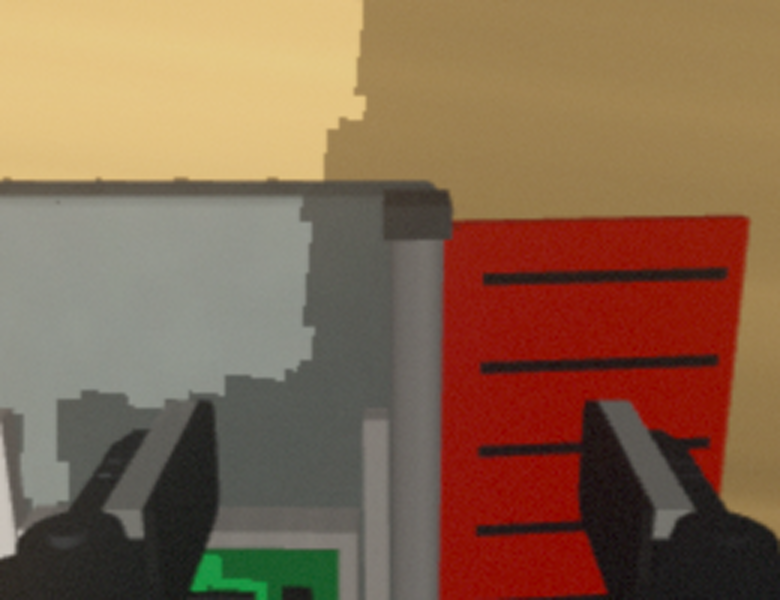

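View pics/s9.png

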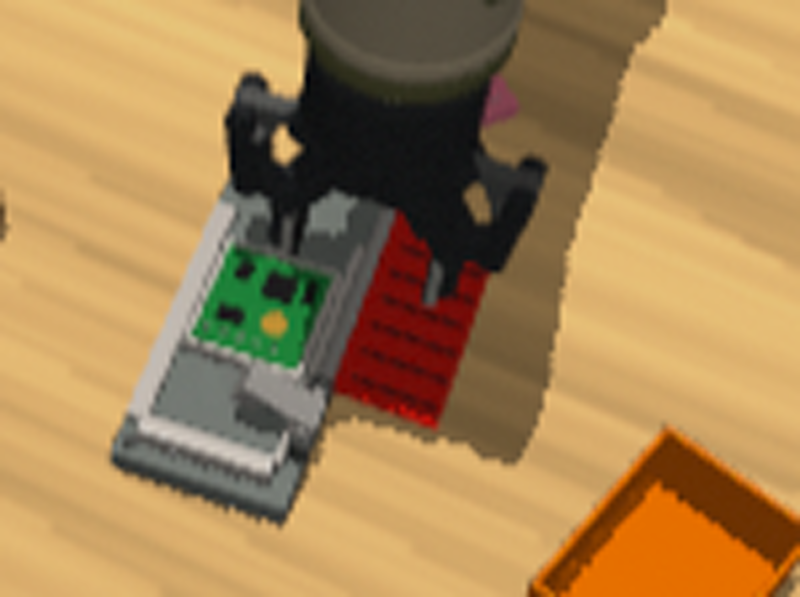

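Call:
arm_command --pt "0.28 0.05 0 -0.4 0 0 0" --pt "0.28 0.05 0 -0.8 0 0 0" --pt "0.28 0.05 0 -1.2 0 0 0" --pt "0.28 0.05 0 -1.6 0 0 0" --pt "0.28 0.05 0 -2 0 0 0"

```text
time: 6.68
eef_pos: [0.5374, 0.1393, -0.0109]
eef_rot: [-1.147, -1.294, 1.301]
contact_force: [-7.8, 0.3, 8.1]
finger_gap: 0.0619
```

```bash
python3 look.py 10
```

```text
t 6.78 pos [ 0.5383  0.1394 -0.0107] yaw 96.95 down [-0.003 -0.001 -1.   ] F [-5.2  1.3  6. ] gap 0.0612
shift cm [ 0.02 -2.21  3.89] ry -0.0
TCP in fixture mm [-33.2  35.7]
```

View pics/s10.png

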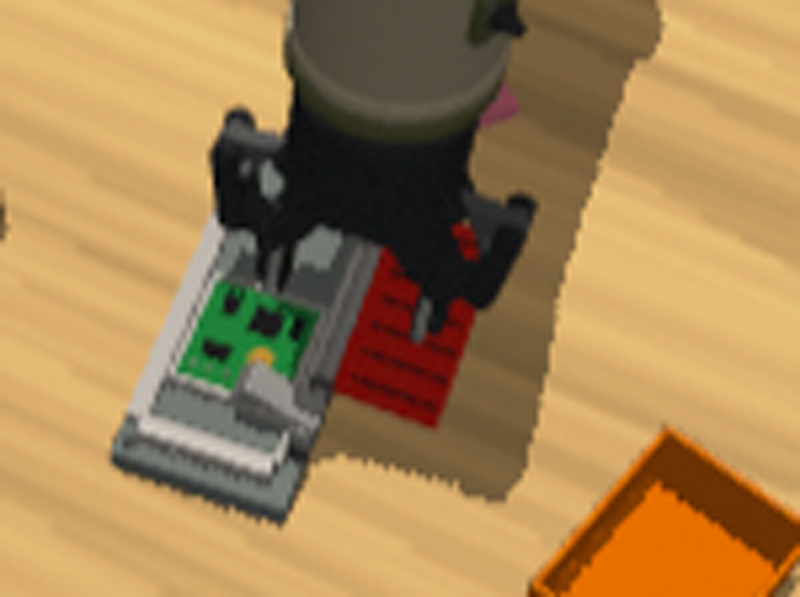

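Call:
arm_command --pt "0.28 0 0 -0.4 0 0 0" --pt "0.28 0 0 -0.8 0 0 0" --pt "0.28 0 0 -1.2 0 0 0" --pt "0.28 0 0 -1.5 0 0 0" --pt "0.28 0 0 -1.7 0 0 0"

```text
time: 7.2
eef_pos: [0.5545, 0.1414, -0.0108]
eef_rot: [-1.147, -1.295, 1.301]
contact_force: [-6.3, 0.1, 7.4]
finger_gap: 0.0613
```

```bash
python3 look.py 11
```

```text
t 7.3 pos [ 0.5548  0.1415 -0.0108] yaw 96.95 down [-0.003 -0.001 -1.   ] F [-4.7  0.2  7. ] gap 0.0615
shift cm [ 0.03 -2.21  5.56] ry 0.0001
TCP in fixture mm [-16.5  35.7]
```

View pics/s11.png

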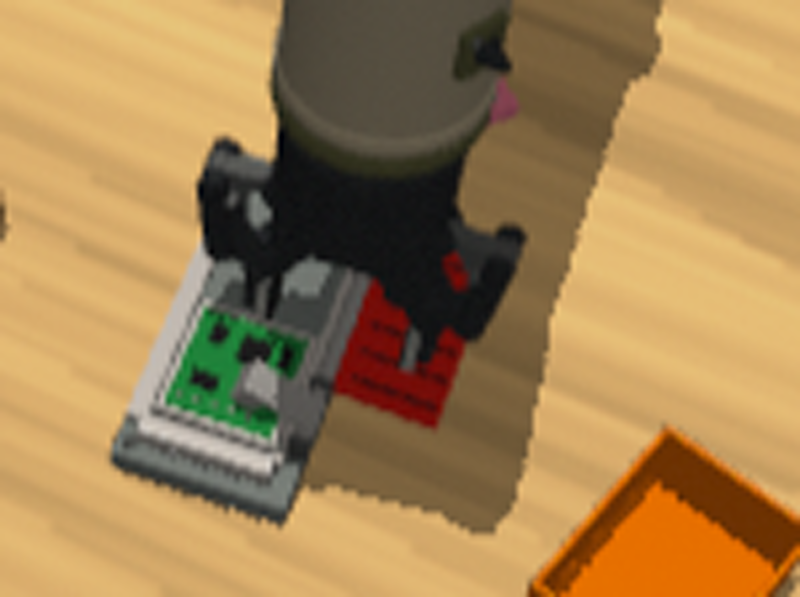

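Call:
arm_command --pt "0.28 0 0 -0.15 0 0 0" --pt "0.28 0 0 -0.3 0 0 0" --pt "0.28 0 0 -0.45 0 0 0" --pt "0.28 0 0 -0.55 0 0 0"

```text
time: 7.63
eef_pos: [0.5598, 0.142, -0.0108]
eef_rot: [-1.147, -1.295, 1.301]
contact_force: [-6.5, -0.4, 7.5]
finger_gap: 0.0616
```

```bash
python3 look.py 12
```

```text
t 7.73 pos [ 0.56    0.1421 -0.0108] yaw 96.96 down [-0.004 -0.001 -1.   ] F [-5.7  0.5  7.9] gap 0.0614
shift cm [ 0.03 -2.2   6.08] ry 0.0001
TCP in fixture mm [-11.3  35.7]
```

View pics/s12.png

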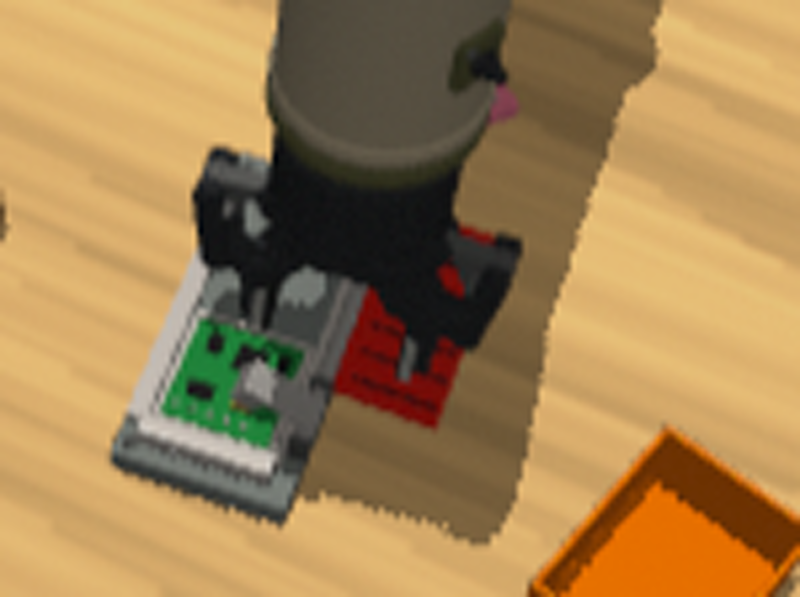

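Call:
arm_command --pt "0.28 0 0 -0.1 0 0 0" --pt "0.28 0 0 -0.2 0 0 0" --pt "0.28 0 0 -0.2 0 0 0"

```text
time: 7.98
eef_pos: [0.5605, 0.1421, -0.0109]
eef_rot: [-1.145, -1.292, 1.302]
contact_force: [-10.9, -0.5, 11.9]
finger_gap: 0.0615
```

Call:
arm_command --pt "0.28 0 0 -0.1 0 0 0" --pt "0.28 0 0 -0.2 0 0 0" --pt "0.28 0 0 -0.2 0 0 0"

```text
time: 8.23
eef_pos: [0.5606, 0.1421, -0.0111]
eef_rot: [-1.143, -1.289, 1.303]
contact_force: [-18.8, -2.8, 18.5]
finger_gap: 0.0618
```

```bash
python3 look.py 13
```

```text
t 8.33 pos [ 0.5606  0.1421 -0.0111] yaw 96.92 down [-0.01  -0.002 -1.   ] F [-19.9  -2.2  19. ] gap 0.0616
shift cm [ 0.03 -2.2   6.15] ry -0.0005
TCP in fixture mm [-10.7  35.6]
```

View pics/s13.png

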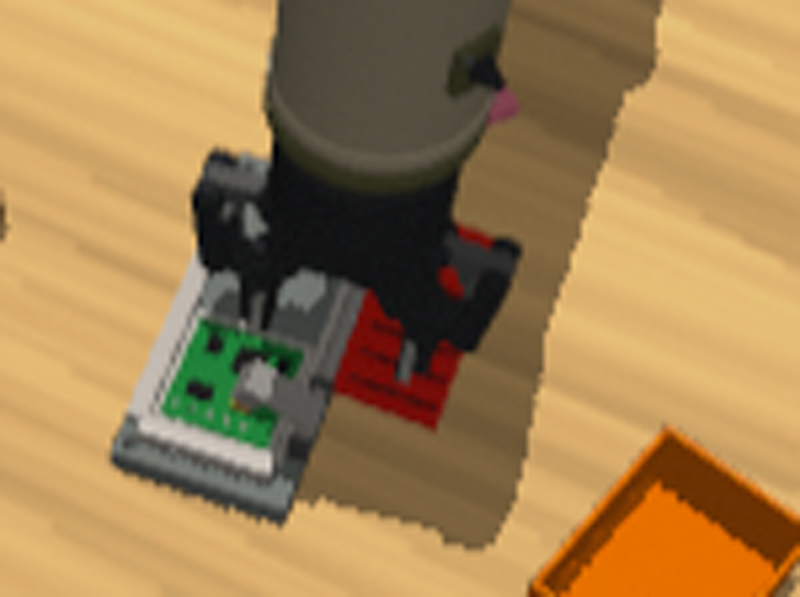

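View pics/w13.png

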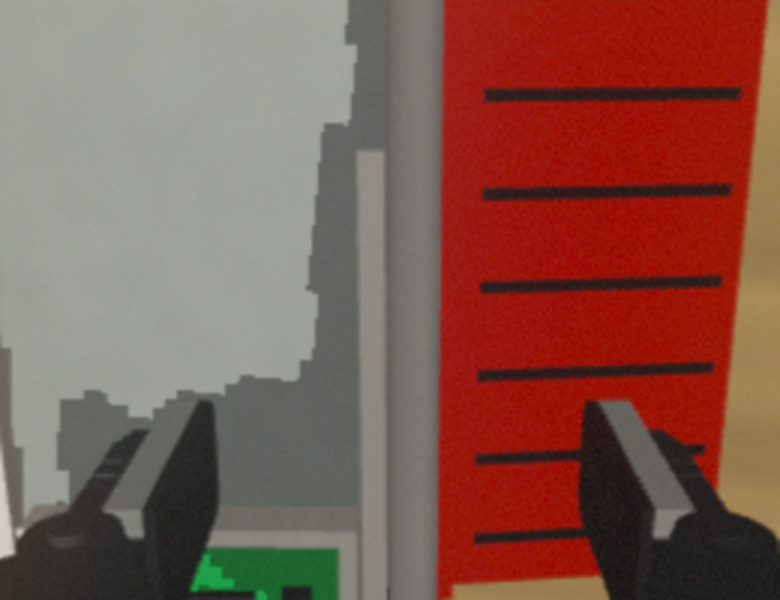

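Hard stop: over two calls the position stayed put while the push rose from 6 to 20 N, at the predicted x. Now I back off a few mm with the paddle still held, then lift.

Call:
arm_command --pt "0.28 0 0 0.2 0 0 0" --pt "0.28 0 0 0.4 0 0 0" --pt "0.28 0 0 0.6 0 0 0" --pt "0.28 0 0 0.7 0 0 0" --pt "0.28 0 0 0.7 0 0 0"

```text
time: 8.75
eef_pos: [0.5604, 0.1424, -0.0092]
eef_rot: [-1.152, -1.3, 1.296]
contact_force: [3.3, 1.5, 6.5]
finger_gap: 0.0618
```

```bash
python3 look.py 14
```

```text
t 8.85 pos [ 0.5604  0.1424 -0.0092] yaw 96.92 down [ 0.003  0.001 -1.   ] F [2.5 1.8 6. ] gap 0.0615
shift cm [-0.   -2.09  6.11] ry -0.0005
TCP in fixture mm [-10.8  36. ]
```

View pics/s14.png

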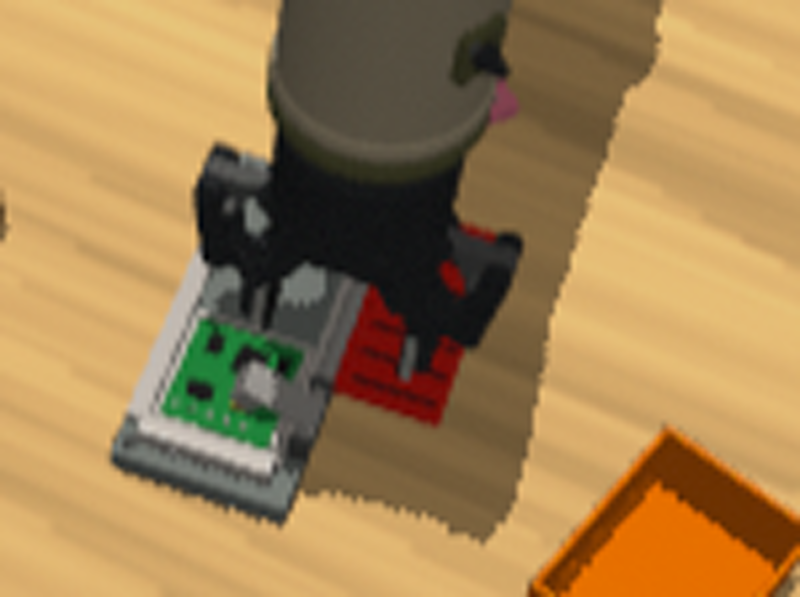

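Call:
arm_command --pt "0.28 0 0 0.2 0 0 0" --pt "0.28 0 0 0.4 0 0 0" --pt "0.28 0 0 0.4 0 0 0"

```text
time: 9.1
eef_pos: [0.5569, 0.1417, -0.009]
eef_rot: [-1.153, -1.301, 1.295]
contact_force: [4.0, -0.8, 7.2]
finger_gap: 0.0614
```

```bash
python3 look.py 15
```

```text
t 9.2 pos [ 0.5569  0.1417 -0.009 ] yaw 96.9 down [ 0.004  0.001 -1.   ] F [3.4 0.8 6.1] gap 0.0617
shift cm [ 0.02 -2.07  5.75] ry -0.0008
TCP in fixture mm [-14.4  35.7]
```

View pics/s15.png

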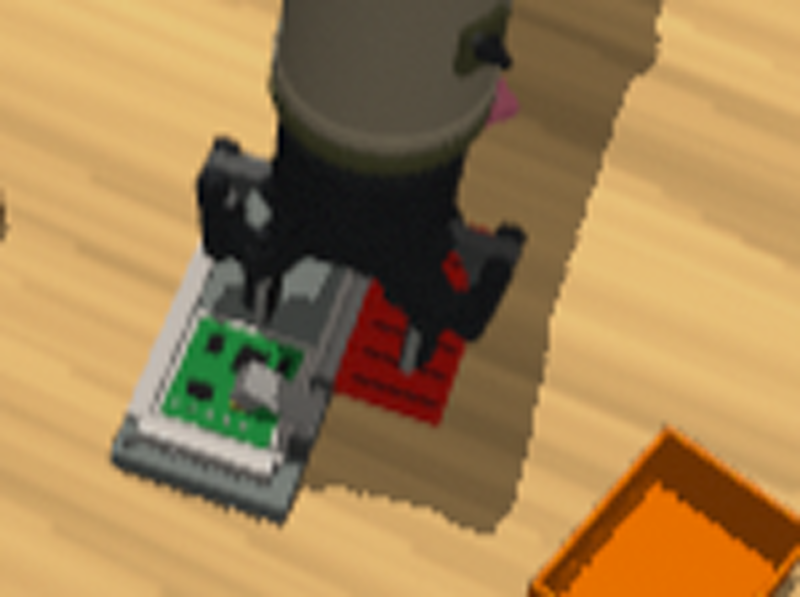

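View pics/w15.png

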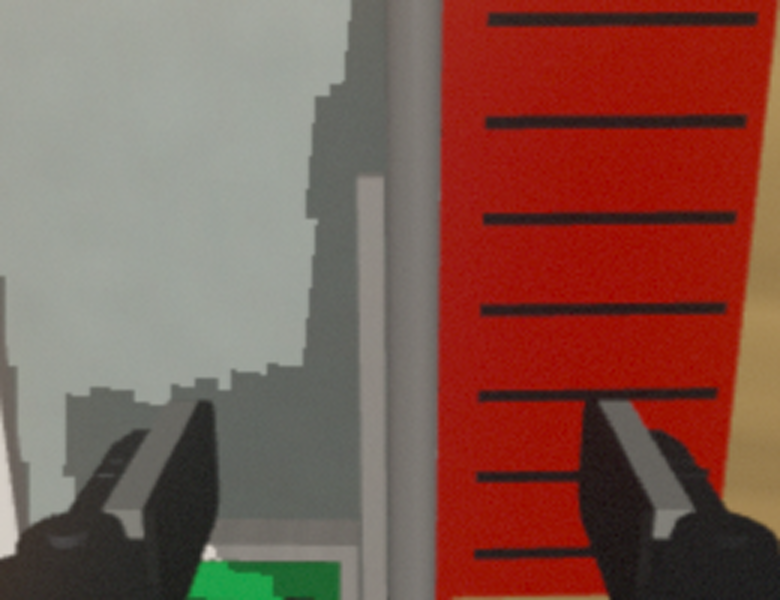

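The board stayed home with the finger about 4 mm behind it. Now I raise the tips.

Call:
arm_command --pt "0.28 0 -0.4 0 0 0 0" --pt "0.28 0 -0.8 0 0 0 0" --pt "0.28 0 -1.2 0 0 0 0" --pt "0.28 0 -1.8 0 0 0 0" --pt "0.28 0 -2.8 0 0 0 0"

```text
time: 9.62
eef_pos: [0.553, 0.1411, 0.017]
eef_rot: [-1.147, -1.294, 1.301]
contact_force: [-0.1, 1.3, 0.3]
finger_gap: 0.0614
```

Call:
arm_command --pt "0.28 0 -3 0 0 0 0" --pt "0.28 0 -6 1 0 0 0" --pt "0.28 0 -9 3 0 0 0" --pt "0.28 0 -12 5 0 0 0" --pt "0.28 0 -15 7 0 0 0"

```text
time: 10.03
eef_pos: [0.4838, 0.1326, 0.1693]
eef_rot: [-1.149, -1.297, 1.299]
contact_force: [0.2, 1.0, -0.2]
finger_gap: 0.0614
```

```bash
python3 - <<'E'
from h import *
import cv2
for i in range(4): a=optics.snapshot("wrist")
c=optics.calibration("wrist");a=optics.snapshot("wrist");togo([.54,.13,.2],96.95)
b=optics.snapshot("scene");t=optics.snapshot("top")
cv2.imwrite("pics/w16.png",a[:,:,::-1]);cv2.imwrite("pics/t16.png",cv2.resize(t[160:270,225:335,::-1],(600,600),interpolation=cv2.INTER_CUBIC))
cv2.imwrite("pics/s16.png",cv2.resize(b[150:262,300:450,::-1],(800,597),interpolation=cv2.INTER_CUBIC))
E
```

```text
t 10.28 pos [0.485  0.1332 0.168 ] yaw 96.95 down [-0.  0. -1.] F [ 0.7  0.2 -1.1] gap 0.0615
shift cm [-0.99 -3.2  -5.42] ry 0.0001
```

View pics/w16.png

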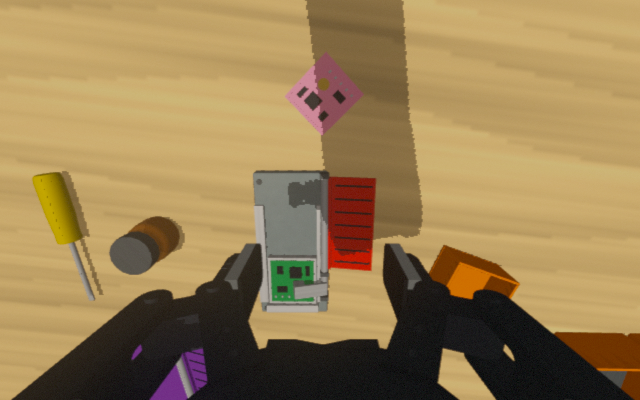

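View pics/s16.png

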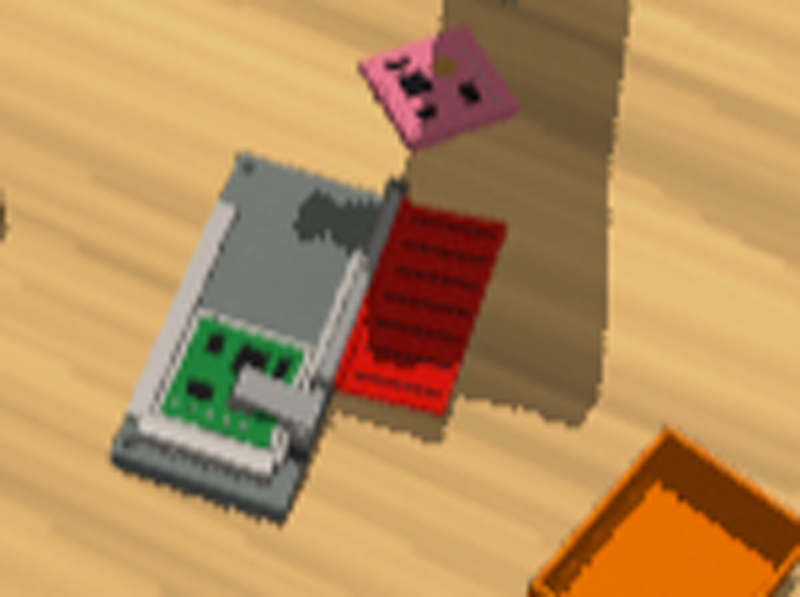

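View pics/t16.png

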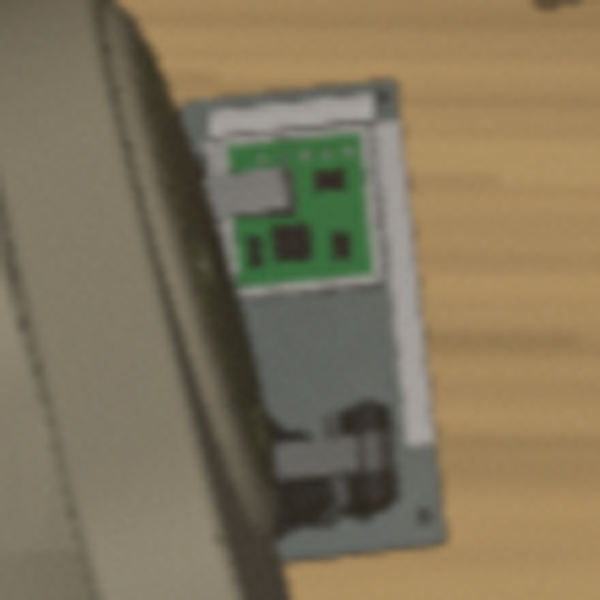

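```bash
python3 - <<'E'
from h import *
cs,sn=np.cos(.1215),np.sin(.1215)
for px,n in(((380,277),"near -y"),((240,292),"near +y"),((365,131),"far -y")):
    p=np.array(px)*110/600+[225,160]-.5; d=at("top",p,.024)[:2]-[.5755,.108]
    print(n,(1e3*np.array([cs*d[0]+sn*d[1],-sn*d[0]+cs*d[1]])).round(1))
s=manip.read_state();print(s["time"],s["contact_force"].round(1),abs(s["joint_vel"]).max())
manip.job_done()
E
```

```text
near -y [  1.7 -26.5]
near +y [ 2.  25.2]
far -y [ 57.1 -26.8]
10.3833 [ 0.7  0.7 -0.3] 0.013269176225571624
the job is handed in; nothing more can be done
```

The green board is in the grey fixture, home against the end stop with the jaw clamped on it. I handed the job in at 10.4 s.

**What I did:** One fingertip pressed the red paddle to about level and held it there at about 6–8 N. The other fingertip pushed the board about 53 mm under the open jaw. I then backed off about 4 mm with the paddle still held, let the paddle up, and moved the arm clear.

**Last checks:**
- **Home:** the board stopped at the predicted place, and the push rose from 6 N to 20 N with almost no further movement. In the top view its near edge measured +1.7 to +2.0 mm, where 0 is home. Its far edge measured 57 mm, where 60 is home. The pictures show it flush with the stop, so I put those differences down to picking pixels by eye.
- **Clamped:** the jaw rests on the board, the paddle is part-way up, and the contact force is about zero with the arm clear. The jar, screwdriver, bin and look-alikes were not touched.

**Disagreements:**
- **Fingertip height:** the tips stood about 30 mm behind the tool point, more than the gripper data suggested. I set the height from paddle contact instead.
- **First wrist fit:** this was several mm off because the arm was still settling, so I repeated it with the arm still.
- **Scene camera:** it read about 3 mm off the other two.

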